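# Open the rivet tin

## Task

Open the larger of the two round steel tins: lift its loose lid off by the wooden knob and set it down, without dropping it, flat and knob up, wholly on the marble slab. Leave the large tin standing where it is, and leave the smaller tin shut and undisturbed.

Things in the scene. Friction and masses are not known exactly. Their poses are not given: they have to be found in the camera images.
- large_tin_lid_center (a point): Loose lid of the larger tin, 110 g: steel disc 112 mm across, 4 mm thick, with an upright round dark-wood knob (24 mm across, 34 mm high) in its middle and under it a plug 99 mm across, 6 mm deep, that sits loosely (2.5 mm play) in the tin. The point is on the knob's axis, half-way up the 44 mm high lid: knob top 22 mm above it, disc's upper face 12 mm below, plug's underside 22 mm below. z up.
- large_tin: The larger tin: plain round steel tin, 110 mm across, 80 mm high, wall 3 mm, holding brass rivets, about 550 g, loose on the table. Origin at the centre of its underside, z up. Closed, its lid's centre point is 96 mm above this origin.
- slab_top (a point): White marble slab lying fixed on the table, 280 mm (its x) by 220 mm (its y) by 25 mm thick. The point is the centre of its upper face; z up. A lid lying flat on it stands on its plug, its centre point 22 mm above this face.
- small_tin_lid_center (a point): Loose lid of the smaller tin, to be left alone: of the same make with the same knob, disc 74 mm across, on a steel tin 72 mm across and 50 mm high. The point is this lid's centre, on its knob's axis, half-way up its 44 mm; z up.
Mind the look-alikes: they are no part of the job. What is shaped like the part that bears large_tin_lid_center but pink is not meant.

How it is judged:
By the outcome, as a careful person would: the job done as asked, in the order asked, and still so for the second after the job is handed in, with the robot touching nothing.
It also fails if it takes over 40 s, if anything falls off the work surface, if the arm or the gripper's body presses on something with over 40 N, if the wrist force passes 120 N, or if a joint passes its speed limit or range.

## Robot

A 7-joint arm with a two-finger parallel gripper is mounted at the origin on the work surface. World frame = base frame: x ahead of the robot, y to its left, z up, the work surface at z = 0. Lengths are in m, angles in degrees, forces in N, time in s.
With the tool pointing down it reaches from about 0.35 to 0.9 m from the base axis. Payload 8.1 kg.
Tool frame: the origin (TCP) lies on the centre line of the jaws, within the pads' length; the fingertips stand 14 mm ahead of it and the grasp point (between the pads) lies 5 mm behind it; z points along the fingers, y is the direction in which the jaws open and shut (so a half turn about z gives the same grasp; the last joint's range is limited). The gripper opens to 85 mm and grips with 20 to 120 N. Pads are 22 mm wide; open, the fingers measure 114 mm over their backs; the gripper's body (76 mm by 85 mm) begins 54 mm behind the grasp point. The pads swing forward as they close: fully open they stand 13 mm farther back than shut.
Start: joints at [62.934, 24.895, 1.432, 90.138, -0.665, 64.973, -4.303], TCP at [0.226, -0.583, 0.245] pointing down, gripper open.
Joint ranges: [-149.89, 149.89], [-25.12, 119.58], [-72.63, 75.52], [4.76, 147.25], [-75.54, 255.54], [6.69, 114.76], [-157.13, 157.13]. Speed limits (degrees/s): [127.2, 127.2, 172.46, 172.46, 180, 180, 180].

## Interface

Orientations are given as [roll, pitch, yaw] about the fixed x, y, z axes, in that order (R = Rz(yaw) Ry(pitch) Rx(roll)).
In Python, from workcell import bot gives the robot as it stands.
- The arm moves only by the tool carry_out, never from a script. Its argument "commands" is a list of rows, each an object with "slide": the shift along the world's x, y, z in m, a list of three; "roll": the turn about the world's z in degrees; "gripper": the closure, from 0 (fully open) to 1 (shut). A call has 1 to 12 rows; each row is the pose to reach, as a shift and turn from the pose measured when the call began; what a row does not reach only later rows make up. A row lasts 1/8 s, in which the tool goes at most 62.5 mm and 10.7 degrees, less where a joint would pass 70% of its speed; a pose out of reach is approached as far as the arm can. A call with a gripper value outside its range is refused whole. The fingers move at their own pace and stop on an object; the grip force is fixed at half the most. Time passes only in rows, so rows that repeat a pose let the fingers close. It gives the time, the measured TCP pose, the force and the opening at its end, in the units of the state.
- bot.sense(): the state, without advancing time (a new reading comes with each control period).
- bot.capture(name): name is "scene" or "side" or "wrist"; returns a dict with "image" (420x560x3 uint8, red, green, blue), "depth" (420x560 float32, m along the optical axis (not along the pixel's ray), 0 where there is no reading), "intrinsics" (3x3 intrinsics, pixels), "dist_coeffs" ([k1, k2, p1, p2, k3] as OpenCV has them; the pictures are not rectified), "cam_to_world" (4x4, takes a point from camera to world coordinates); the wrist camera has in their place "mount" (4x4, takes a point from camera to tool coordinates, whose origin is the TCP and whose axes are the flange's). Camera axes: x right, y down, z forward; pixel columns grow to the right and rows downward; lengths in m; the calibration is good to about 2 mm. A picture is of the moment at which its call begins: read the wrist's pose just before it.
- bot.finish_job(): hands the job in, once; it reports no verdict.
The state is a dict: "time_s": time; "q": joint angles; "joint_velocities": joint speeds; "tau": joint torques, N m; "tcp_pos": TCP position; "ee_rot": TCP orientation; "force": force on the tool from outside, world axes, zero at the start; "torque": the same for the moment, N m; "opening": finger opening in m.
Only numpy, scipy, OpenCV 4.12 (cv2) and the standard library are available. Lean on these libraries where they do the work, as an engineer would, in place of code of your own. Each camera call takes 0.05 s, during which the arm holds its last target.

## Working session

There is one attempt and no reset: what is moved stays moved. The work goes in short steps, Python scripts to look and compute and a tool call to move; the robot and the scene stay as the last step left them, time stands still between calls to the robot, and variables do not carry over. Pictures are saved under pics/ and viewed, and the job is handed in when it is done.

Besides the shell and the picture viewer there is one more tool, called after "Emit:" by a JSON object that holds its "api" and its "payload". carry_out: Moves the arm, as the interface text tells. Its arguments: {"type":"object","properties":{"commands":{"type":"array","items":{"type":"object","properties":{"slide":{"type":"array","items":{"type":"number"}},"roll":{"type":"number"},"gripper":{"type":"number"}}}}},"required":["commands"]}

```bash
mkdir -p pics; cat > h.py <<'E'
from workcell import bot
import numpy as np, cv2, pickle
def grab(n):
    c=bot.capture(n); pickle.dump(c,open(n+'.pkl','wb')); return c
def save(c,name): cv2.imwrite('pics/'+name,c['image'][:,:,::-1])
def world(c,u,v,T=None,d=None):
    T=c['cam_to_world'] if T is None else T
    if d is None:
        p=c['depth'][int(v)-1:int(v)+2,int(u)-1:int(u)+2]; d=np.median(p[p>0])
    xy=cv2.undistortPoints(np.array([[[u,v]]],float),np.array(c['intrinsics']),np.array(c['dist_coeffs']))[0,0]
    return (np.array(T)@[xy[0]*d,xy[1]*d,d,1])[:3]
E
python3 - <<'E'
from h import *
print(bot.sense())
for n in('scene','side'): 
    c=grab(n); save(c,n+'0.png'); print(np.round(c['cam_to_world'],3))
E
```

```text
{'time_s': 0.0, 'q': array([62.93432089, 24.9361132 ,  1.43336598, 90.19094696, -0.66384395,
       64.97244124, -4.30351303]), 'joint_velocities': array([-0.01068383,  0.03677991,  0.00941188, -0.12222244,  0.09879539,
        0.04698876, -0.05119261]), 'tau': array([ 4.47462471e-04, -6.70465136e+01,  1.02530077e+00, -3.16205657e+01,
        1.54948054e-02,  1.25976739e-02,  5.71244939e-06]), 'tcp_pos': array([ 0.22562642, -0.58232408,  0.24451768]), 'ee_rot': array([-1.79909344e+02,  1.00350853e-02,  2.11805689e+01]), 'force': array([-0.73014253, -0.25188323, -0.11050549]), 'torque': array([-0.02348468, -0.00726029, -0.01722374]), 'opening': 0.08550106052584468}
[[-0.081  0.849 -0.522  1.034]
 [ 0.997  0.065 -0.048  0.061]
 [-0.007 -0.525 -0.851  0.81 ]
 [ 0.     0.     0.     1.   ]]
[[-0.872 -0.349  0.344  0.296]
 [-0.49   0.624 -0.609  0.597]
 [-0.002 -0.699 -0.715  0.773]
 [ 0.     0.     0.     1.   ]]
```

View pics/scene0.png

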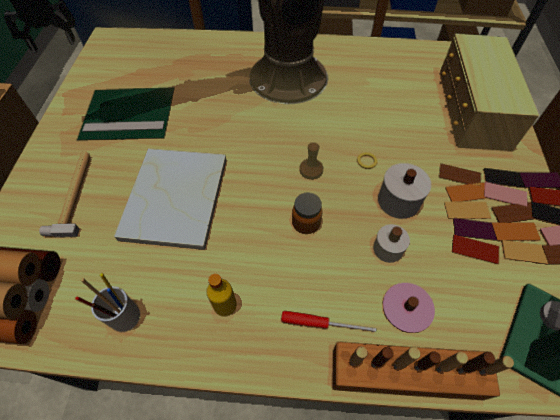

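View pics/side0.png

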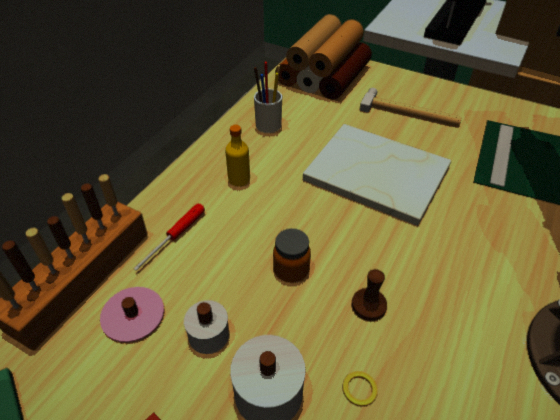

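Candidates in the scene view: grey large tin lid, knob at about (409,176); grey small tin lid (395,233); pink lid lying on the table (411,303). By the description I want the first one. I'll check it in a close crop and measure.

```bash
python3 - <<'E'
from h import *
c=pickle.load(open('scene.pkl','rb'));s=pickle.load(open('side.pkl','rb'))
a=cv2.resize(c['image'][140:340,350:460],None,fx=3,fy=3,interpolation=2)
b=cv2.resize(s['image'][280:420,70:330],None,fx=3,fy=3,interpolation=2)
a=np.clip(a*1.4,0,255).astype(np.uint8)
cv2.imwrite('pics/cropA.png',a[:,:,::-1]);
cv2.imwrite('pics/cropB.png',b[:,:,::-1])
# point clouds
for n,c in(('scene',c),('side',s)):
    K=np.array(c['intrinsics']);D=np.array(c['dist_coeffs'])
    v,u=np.mgrid[0:420,0:560]; xy=cv2.undistortPoints(np.stack([u,v],-1).reshape(-1,1,2).astype(float),K,D)[:,0]
    d=c['depth'].reshape(-1); P=np.c_[xy*d[:,None],d,np.ones(len(d))]@np.array(c['cam_to_world']).T
    P=P[:,:3].reshape(420,560,3); P[c['depth']==0]=np.nan; np.save(n+'P.npy',P)
    px={'scene':[(395,190),(409,174),(385,245),(395,232),(415,318),(411,302),(308,170),(367,161),(175,200),(152,152),(225,155),(120,240),(198,245)],
        'side':[(250,385),(268,356),(200,330),(205,307),(376,170)]}[n]
    for p in px: print(n,p,np.round(P[p[1],p[0]],3))
E
```

```text
scene (395, 190) [0.495 0.284 0.084]
scene (409, 174) [0.47  0.31  0.116]
scene (385, 245) [0.626 0.259 0.053]
scene (395, 232) [0.611 0.274 0.088]
scene (415, 318) [0.774 0.324 0.01 ]
scene (411, 302) [0.752 0.308 0.044]
scene (308, 170) [0.402 0.079 0.023]
scene (367, 161) [ 0.338  0.24  -0.001]
scene (175, 200) [ 0.52  -0.251  0.02 ]
scene (152, 152) [ 0.37  -0.35   0.022]
scene (225, 155) [ 0.367 -0.147  0.023]
scene (120, 240) [ 0.635 -0.365  0.004]
scene (198, 245) [ 0.644 -0.166  0.026]
side (250, 385) [0.476 0.351 0.082]
side (268, 356) [0.467 0.314 0.115]
side (200, 330) [0.604 0.302 0.052]
side (205, 307) [0.606 0.279 0.087]
side (376, 170) [ 0.501 -0.243  0.023]
```

View pics/cropA.png

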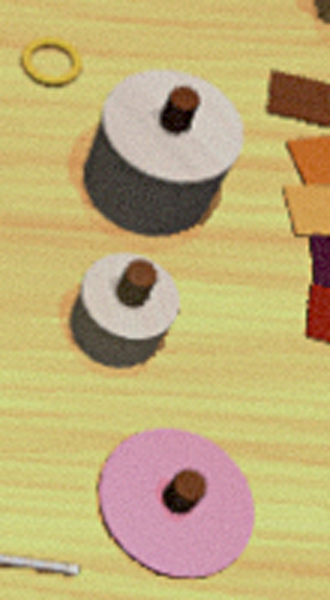

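View pics/cropB.png

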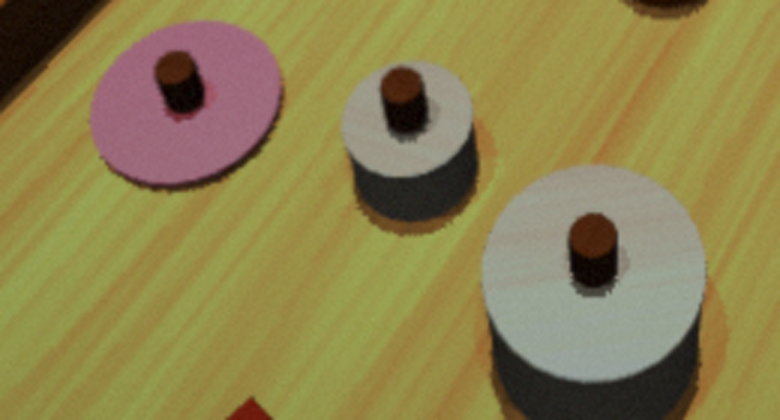

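The crops show the grey large lid on the tall tin (scene knob at ~(410,174), side knob at ~(268,357)), with the small tin beside it and the pink lid lying flat on the table. The choice holds. Next I'll fit the knob, disc and slab from depth.

```bash
python3 - <<'E'
from h import *
for n in('scene','side'):
    P=np.load(n+'P.npy').reshape(-1,3); P=P[~np.isnan(P[:,0])]
    r=np.hypot(P[:,0]-.468,P[:,1]-.314)
    top=P[(r<.03)&(P[:,2]>.108)]; disc=P[(r<.075)&(abs(P[:,2]-.084)<.006)]
    for k,q in(('top',top),('disc',disc)):
        if len(q)<3: continue
        (cx,cy),R=cv2.minEnclosingCircle(q[:,:2].astype(np.float32)); print(n,k,len(q),cx,cy,R,'med',np.median(q,0))
    s=P[(P[:,0]>.3)&(P[:,0]<.72)&(P[:,1]>-.45)&(P[:,1]<-.08)&(P[:,2]>.017)&(P[:,2]<.032)]
    print(n,'slab',len(s),cv2.minAreaRect(s[:,:2].astype(np.float32)),np.median(s,0), cv2.boxPoints(cv2.minAreaRect(s[:,:2].astype(np.float32))))
    t=P[(P[:,0]>.2)&(P[:,0]<.9)&(P[:,1]>-.1)&(P[:,1]<.5)&(abs(P[:,2])<.008)];print('table',np.median(t[:,2]))
    o=P[(P[:,2]>.12)&(P[:,0]>.2)&(P[:,0]<.9)&(P[:,1]>-.6)&(P[:,1]<.6)]; print('tall',len(o),o.max(0) if len(o) else '', o.min(0) if len(o) else '')
E
```

```text
scene top 83 0.46606922149658203 0.3148174583911896 0.012008086778223515 med [0.46676988 0.31413775 0.11587848]
scene disc 1249 0.46461689472198486 0.3155820965766907 0.057259052991867065 med [0.47284463 0.31087985 0.08327209]
scene slab 7868 ((0.500506579875946, -0.2605953812599182), (0.2212967425584793, 0.2833670675754547), 88.26866149902344) [ 0.51885577 -0.25711926  0.02420651] [[ 0.35554472 -0.36691254]
 [ 0.63878244 -0.37547392]
 [ 0.6454685  -0.15427822]
 [ 0.36223072 -0.14571685]]
table -0.0007517752444141657
tall 5562 [0.899159   0.59997961 0.38650292] [ 0.20000543 -0.5999524   0.12001737]
side top 233 0.46544110774993896 0.31820306181907654 0.0123296482488513 med [0.46501749 0.31949654 0.11616663]
side disc 3932 0.4654397666454315 0.31816643476486206 0.05641686171293259 med [0.461421   0.32443834 0.08280922]
side slab 7821 ((0.503506064414978, -0.2578045427799225), (0.22652220726013184, 0.2821769118309021), 88.33214569091797) [ 0.49290448 -0.24470271  0.02390716] [[ 0.35918084 -0.36691123]
 [ 0.6412383  -0.3751241 ]
 [ 0.6478313  -0.14869785]
 [ 0.36577386 -0.14048499]]
table -0.0013247111167929426
tall 3555 [0.89992176 0.43071927 0.19122084] [ 0.74070045 -0.59995294  0.12001214]
```

Emit:
{"api": "carry_out", "payload": {"commands": [{"slide":[0.03,0.035,0.01]},{"slide":[0.07,0.08,0.02]},{"slide":[0.11,0.13,0.02]},{"slide":[0.15,0.18,0.02]},{"slide":[0.19,0.23,0.02]},{"slide":[0.23,0.28,0.02]},{"slide":[0.26,0.33,0.02]},{"slide":[0.28,0.38,0.02]},{"slide":[0.29,0.43,0.02]},{"slide":[0.29,0.48,0.02]},{"slide":[0.29,0.53,0.02]},{"slide":[0.29,0.58,0.02]}]}}

```text
invalid input at $.commands[0]: expected keys slide, roll, gripper
```

Emit:
{"api": "carry_out", "payload": {"commands": [{"slide":[0.03,0.035,0.01],"roll":0,"gripper":0},{"slide":[0.07,0.08,0.02],"roll":0,"gripper":0},{"slide":[0.11,0.13,0.02],"roll":0,"gripper":0},{"slide":[0.15,0.18,0.02],"roll":0,"gripper":0},{"slide":[0.19,0.23,0.02],"roll":0,"gripper":0},{"slide":[0.23,0.28,0.02],"roll":0,"gripper":0},{"slide":[0.26,0.33,0.02],"roll":0,"gripper":0},{"slide":[0.28,0.38,0.02],"roll":0,"gripper":0},{"slide":[0.29,0.43,0.02],"roll":0,"gripper":0},{"slide":[0.29,0.48,0.02],"roll":0,"gripper":0},{"slide":[0.29,0.53,0.02],"roll":0,"gripper":0},{"slide":[0.29,0.58,0.02],"roll":0,"gripper":0}]}}

```text
time_s: 1.6
tcp_pos: [0.5153, -0.0008, 0.2644]
ee_rot: [-179.9, 0.0, 21.2]
force: [1.0, -0.2, 0.6]
opening: 0.0853
```

Emit:
{"api": "carry_out", "payload": {"commands": [{"slide":[-0.01,0.05,0],"roll":0,"gripper":0},{"slide":[-0.02,0.1,0],"roll":0,"gripper":0},{"slide":[-0.03,0.15,0],"roll":0,"gripper":0},{"slide":[-0.035,0.2,0],"roll":0,"gripper":0},{"slide":[-0.04,0.25,0],"roll":0,"gripper":0},{"slide":[-0.045,0.29,0],"roll":0,"gripper":0},{"slide":[-0.05,0.318,0],"roll":0,"gripper":0},{"slide":[-0.05,0.318,-0.03],"roll":0,"gripper":0},{"slide":[-0.05,0.318,-0.05],"roll":0,"gripper":0},{"slide":[-0.05,0.318,-0.05],"roll":0,"gripper":0}]}}

```text
time_s: 2.85
tcp_pos: [0.4644, 0.3163, 0.2127]
ee_rot: [-180.0, 0.2, 21.2]
force: [0.2, -1.0, 0.7]
opening: 0.0853
```

```bash
python3 - <<'E'
from h import *
from scipy.spatial.transform import Rotation as Ro
s=bot.sense(); print(s['tcp_pos'],s['q'],s['force'])
c=grab('wrist'); save(c,'w1.png'); print(np.round(c['mount'],3))
T=np.eye(4);T[:3,:3]=Ro.from_euler('xyz',s['ee_rot'],degrees=True).as_matrix();T[:3,3]=s['tcp_pos']
T=T@np.array(c['mount'])
v,u=np.mgrid[0:420,0:560]; xy=cv2.undistortPoints(np.stack([u,v],-1).reshape(-1,1,2).astype(float),np.array(c['intrinsics']),np.array(c['dist_coeffs']))[:,0]
d=c['depth'].reshape(-1); P=(np.c_[xy*d[:,None],d,np.ones(len(d))]@T.T)[:,:3][d>0]
r=np.hypot(P[:,0]-.466,P[:,1]-.317)
for k,m in(('top',(r<.03)&(abs(P[:,2]-.118)<.006)),('disc',(r<.075)&(abs(P[:,2]-.084)<.006))):
    q=P[m]; print(k,len(q),cv2.minEnclosingCircle(q[:,:2].astype(np.float32)) if len(q) else '',np.median(q,0))
E
```

```text
[0.46439735 0.3163142  0.21274354] [ -22.5687271    22.93892876  -23.14960153   99.86674613   10.1104087
   59.4784575  -118.07965607] [ 0.16936588 -0.97801111  0.71899653]
[[ 0.    -0.961 -0.277  0.071]
 [ 1.     0.    -0.001  0.   ]
 [ 0.001 -0.277  0.961 -0.129]
 [ 0.     0.     0.     1.   ]]
top 1088 ((0.4669950306415558, 0.31693556904792786), 0.011978776194155216) [0.46780924 0.31733024 0.11829659]
disc 17072 ((0.466646671295166, 0.31681400537490845), 0.056324176490306854) [0.47252468 0.3196568  0.08442717]
```

View pics/w1.png

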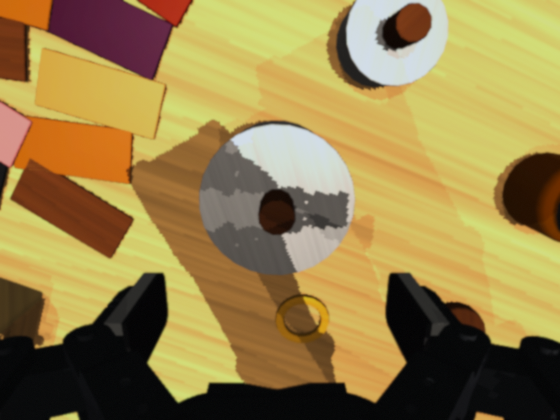

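The wrist view shows the large grey lid with its knob at ~(277,211) between the open jaws. The small tin's knob is at (408,22), well clear. The wrist fit agrees with the scene and side cameras to 1-2 mm. I'll descend and grip.

Emit:
{"api": "carry_out", "payload": {"commands": [{"slide":[0.003,0.001,-0.03],"roll":0,"gripper":0},{"slide":[0.003,0.001,-0.06],"roll":0,"gripper":0},{"slide":[0.003,0.001,-0.08],"roll":0,"gripper":0},{"slide":[0.003,0.001,-0.095],"roll":0,"gripper":0},{"slide":[0.003,0.001,-0.105],"roll":0,"gripper":0},{"slide":[0.003,0.001,-0.109],"roll":0,"gripper":0},{"slide":[0.003,0.001,-0.109],"roll":0,"gripper":0},{"slide":[0.003,0.001,-0.109],"roll":0,"gripper":0}]}}

```text
time_s: 3.9
tcp_pos: [0.4683, 0.3181, 0.1056]
ee_rot: [-179.9, 0.1, 21.2]
force: [-0.0, 0.2, 0.7]
opening: 0.0854
```

Emit:
{"api": "carry_out", "payload": {"commands": [{"slide":[-0.001,-0.001,0.004],"roll":0,"gripper":0},{"slide":[-0.001,-0.001,0.004],"roll":0,"gripper":0.4},{"slide":[-0.001,-0.001,0.004],"roll":0,"gripper":0.55},{"slide":[-0.001,-0.001,0.004],"roll":0,"gripper":0.55}]}}

```text
time_s: 4.4
tcp_pos: [0.4672, 0.3171, 0.1095]
ee_rot: [-179.9, 0.1, 21.2]
force: [0.1, 0.3, 0.8]
opening: 0.0385
```

```bash
python3 - <<'E'
from h import *
s=bot.sense(); print(s['tcp_pos'],s['force'],s['opening'])
a=grab('side'); b=grab('wrist')
i=cv2.resize(a['image'][300:420,190:350],None,fx=3,fy=3,interpolation=2)
cv2.imwrite('pics/s2.png',i[:,:,::-1]); save(b,'w2.png')
E
```

```text
[0.46724861 0.31707837 0.1095203 ] [0.07059265 0.26328398 0.84049077] 0.03848584359664645
```

View pics/s2.png

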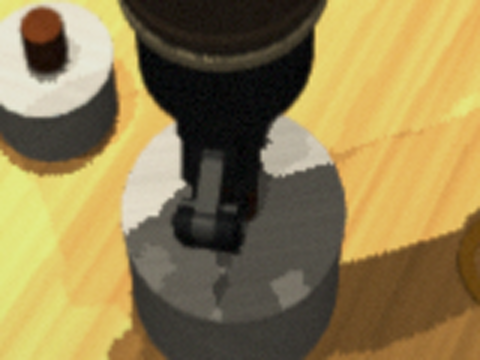

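View pics/w2.png

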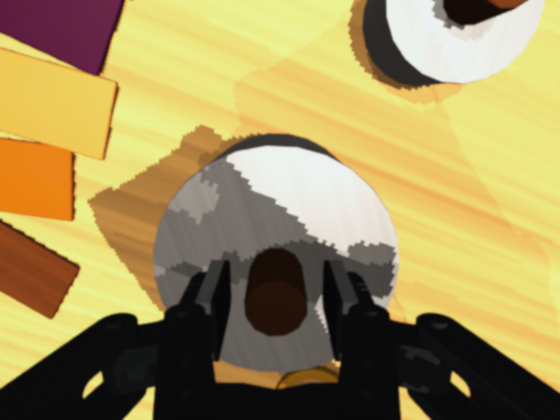

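The knob is at ~(275,290), centred between the jaws. I'll check fingertip height from depth.

```bash
python3 - <<'E'
from h import *
from scipy.spatial.transform import Rotation as Ro
s=bot.sense();c=pickle.load(open('wrist.pkl','rb'))
T=np.eye(4);T[:3,:3]=Ro.from_euler('xyz',s['ee_rot'],degrees=True).as_matrix();T[:3,3]=s['tcp_pos']
T=T@np.array(c['mount'])
for u,v in[(222,268),(218,280),(212,320),(222,300),(330,268),(340,300),(345,320),(275,270),(275,320),(250,200)]: print(u,v,np.round(world(c,u,v,T),4))
E
```

```text
222 268 [0.471  0.3404 0.1096]
218 280 [0.4709 0.3404 0.1195]
212 320 [0.4651 0.338  0.1349]
222 300 [0.4644 0.3366 0.1203]
330 268 [0.4856 0.3023 0.1092]
340 300 [0.4857 0.3025 0.1336]
345 320 [0.4822 0.3001 0.1383]
275 270 [0.4771 0.3213 0.1087]
275 320 [0.4625 0.3156 0.1183]
250 200 [0.4931 0.3391 0.0847]
```

Emit:
{"api": "carry_out", "payload": {"commands": [{"slide":[0,0,-0.003],"roll":0,"gripper":0.55},{"slide":[0,0,-0.005],"roll":0,"gripper":0.55},{"slide":[0,0,-0.005],"roll":0,"gripper":0.65},{"slide":[0,0,-0.005],"roll":0,"gripper":0.75},{"slide":[0,0,-0.005],"roll":0,"gripper":1},{"slide":[0,0,-0.005],"roll":0,"gripper":1},{"slide":[0,0,-0.005],"roll":0,"gripper":1},{"slide":[0,0,-0.005],"roll":0,"gripper":1}]}}

```text
time_s: 5.5
tcp_pos: [0.4672, 0.3171, 0.1046]
ee_rot: [-179.9, 0.1, 21.2]
force: [-0.0, -0.3, 1.9]
opening: 0.0224
```

Gripped on the knob at 22.4 mm opening with little force. I'll lift slowly.

Emit:
{"api": "carry_out", "payload": {"commands": [{"slide":[0,0,0.003],"roll":0,"gripper":1},{"slide":[0,0,0.006],"roll":0,"gripper":1},{"slide":[0,0,0.01],"roll":0,"gripper":1},{"slide":[0,0,0.015],"roll":0,"gripper":1},{"slide":[0,0,0.025],"roll":0,"gripper":1},{"slide":[0,0,0.04],"roll":0,"gripper":1},{"slide":[0,0,0.06],"roll":0,"gripper":1},{"slide":[0,0,0.08],"roll":0,"gripper":1},{"slide":[0,0,0.1],"roll":0,"gripper":1},{"slide":[0,0,0.12],"roll":0,"gripper":1},{"slide":[0,0,0.13],"roll":0,"gripper":1},{"slide":[0,0,0.13],"roll":0,"gripper":1}]}}

```text
time_s: 7.0
tcp_pos: [0.4675, 0.3174, 0.2355]
ee_rot: [-179.9, -0.0, 21.2]
force: [0.2, 0.4, -1.8]
opening: 0.0223
```

```bash
python3 - <<'E'
from h import *
s=bot.sense(); print(s['tcp_pos'],s['force'],s['torque'],s['opening'])
c=grab('scene'); save(c,'sc3.png')
i=cv2.resize(c['image'][60:280,270:470],None,fx=2.5,fy=2.5,interpolation=2)
cv2.imwrite('pics/sc3.png',i[:,:,::-1])
E
```

```text
[0.46748582 0.31735147 0.23546117] [ 0.17926784  0.38538324 -1.82283105] [-0.00418833 -0.0322934   0.00929213] 0.022284654635646484
```

View pics/sc3.png

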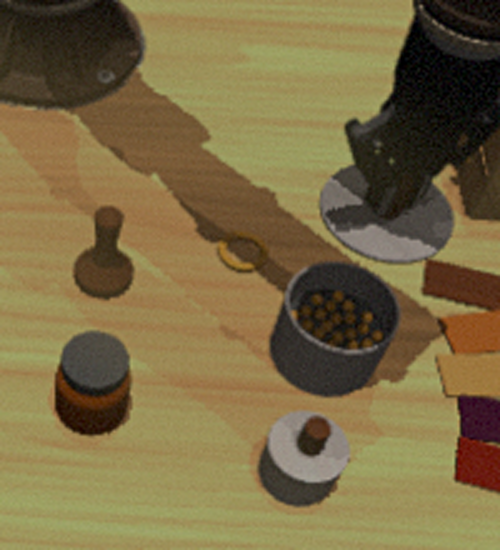

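The lid hangs level from the jaws (crop ~(385,215)). The tin is open and still standing (335,330), and the small tin is untouched. I'll carry the lid to the slab.

Emit:
{"api": "carry_out", "payload": {"commands": [{"slide":[0.005,-0.02,0],"roll":0,"gripper":1},{"slide":[0.015,-0.055,0],"roll":0,"gripper":1},{"slide":[0.03,-0.1,0],"roll":0,"gripper":1},{"slide":[0.04,-0.15,0],"roll":0,"gripper":1},{"slide":[0.045,-0.2,0],"roll":0,"gripper":1},{"slide":[0.05,-0.25,0],"roll":0,"gripper":1},{"slide":[0.05,-0.3,0],"roll":0,"gripper":1},{"slide":[0.05,-0.35,0],"roll":0,"gripper":1},{"slide":[0.045,-0.4,0],"roll":0,"gripper":1},{"slide":[0.04,-0.45,0],"roll":0,"gripper":1},{"slide":[0.035,-0.5,0],"roll":0,"gripper":1},{"slide":[0.035,-0.54,0],"roll":0,"gripper":1}]}}

```text
time_s: 8.55
tcp_pos: [0.5001, -0.2266, 0.2339]
ee_rot: [-179.9, 0.2, 21.0]
force: [0.9, -0.7, -0.9]
opening: 0.0221
```

Emit:
{"api": "carry_out", "payload": {"commands": [{"slide":[0.001,-0.02,0],"roll":0,"gripper":1},{"slide":[0.001,-0.036,-0.02],"roll":0,"gripper":1},{"slide":[0.001,-0.036,-0.05],"roll":0,"gripper":1},{"slide":[0.001,-0.036,-0.08],"roll":0,"gripper":1},{"slide":[0.001,-0.036,-0.11],"roll":0,"gripper":1},{"slide":[0.001,-0.036,-0.14],"roll":0,"gripper":1},{"slide":[0.001,-0.036,-0.155],"roll":0,"gripper":1},{"slide":[0.001,-0.036,-0.165],"roll":0,"gripper":1},{"slide":[0.001,-0.036,-0.168],"roll":0,"gripper":1},{"slide":[0.001,-0.036,-0.168],"roll":0,"gripper":1},{"slide":[0.001,-0.036,-0.168],"roll":0,"gripper":1}]}}

```text
time_s: 9.93
tcp_pos: [0.5015, -0.2628, 0.0667]
ee_rot: [-180.0, 0.1, 21.0]
force: [0.7, -0.4, -1.1]
opening: 0.0225
```

```bash
python3 - <<'E'
from h import *
s=bot.sense(); print(s['tcp_pos'],s['force'],s['torque'],s['opening'])
c=grab('side'); 
i=cv2.resize(c['image'][70:270,270:500],None,fx=3,fy=3,interpolation=2)
cv2.imwrite('pics/s4.png',i[:,:,::-1])
E
```

```text
[ 0.50154572 -0.26275837  0.06665013] [ 0.68905096 -0.37663191 -1.12025205] [ 0.0239207  -0.02690706  0.00155312] 0.02253668635086783
```

View pics/s4.png

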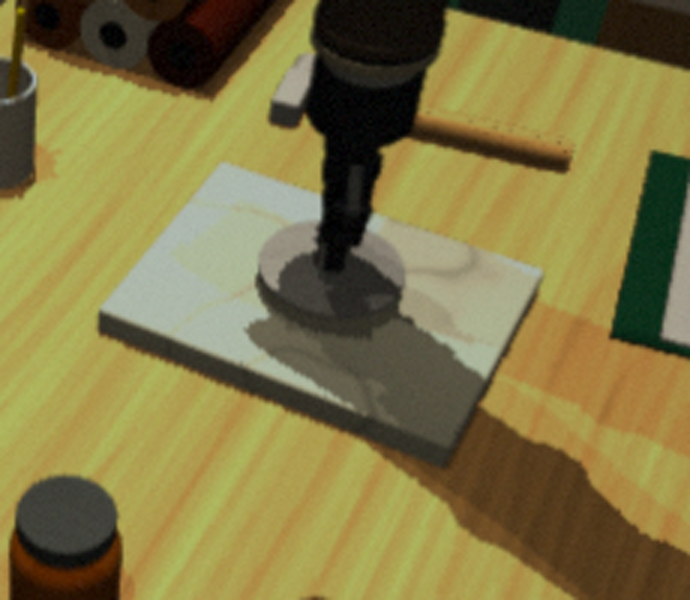

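The lid is level over the middle of the slab (crop ~(330,275)) and about 11 mm above it. I'll lower gently to contact.

Emit:
{"api": "carry_out", "payload": {"commands": [{"slide":[0,0,-0.004],"roll":0,"gripper":1},{"slide":[0,0,-0.007],"roll":0,"gripper":1},{"slide":[0,0,-0.009],"roll":0,"gripper":1},{"slide":[0,0,-0.01],"roll":0,"gripper":1},{"slide":[0,0,-0.01],"roll":0,"gripper":1}]}}

```text
time_s: 10.6
tcp_pos: [0.5014, -0.2627, 0.0564]
ee_rot: [-180.0, 0.1, 21.0]
force: [0.3, 0.1, -1.5]
opening: 0.0223
```

Emit:
{"api": "carry_out", "payload": {"commands": [{"slide":[0,0,-0.001],"roll":0,"gripper":1},{"slide":[0,0,-0.001],"roll":0,"gripper":1},{"slide":[0,0,-0.001],"roll":0,"gripper":1}]}}

```text
time_s: 10.98
tcp_pos: [0.5016, -0.2628, 0.0556]
ee_rot: [-180.0, 0.1, 21.0]
force: [0.4, 0.1, 1.0]
opening: 0.022
```

Emit:
{"api": "carry_out", "payload": {"commands": [{"slide":[0,0,-0.0005],"roll":0,"gripper":1},{"slide":[0,0,-0.0005],"roll":0,"gripper":1}]}}

```text
time_s: 11.22
tcp_pos: [0.5016, -0.2627, 0.0555]
ee_rot: [-180.0, 0.1, 21.0]
force: [-1.6, 0.0, 6.7]
opening: 0.0224
```

The force has risen to 6.7 N, so the lid is seated. I'll open gradually and retreat straight up.

Emit:
{"api": "carry_out", "payload": {"commands": [{"slide":[0,0,0],"roll":0,"gripper":0.65},{"slide":[0,0,0],"roll":0,"gripper":0.55},{"slide":[0,0,0],"roll":0,"gripper":0.4},{"slide":[0,0,0],"roll":0,"gripper":0.4},{"slide":[0,0,0.01],"roll":0,"gripper":0.2},{"slide":[0,0,0.03],"roll":0,"gripper":0.2},{"slide":[0,0,0.06],"roll":0,"gripper":0.2},{"slide":[0,0,0.1],"roll":0,"gripper":0.2},{"slide":[0,0,0.14],"roll":0,"gripper":0.2},{"slide":[0,0,0.18],"roll":0,"gripper":0.2},{"slide":[0,0,0.18],"roll":0,"gripper":0.2}]}}

```text
time_s: 12.6
tcp_pos: [0.5033, -0.2634, 0.2396]
ee_rot: [179.7, -0.2, 21.0]
force: [0.0, 0.7, 0.6]
opening: 0.0684
```

```bash
python3 - <<'E'
from h import *
s=bot.sense(); print(s['tcp_pos'],s['force'],s['opening'])
c=grab('side'); save(c,'s5.png'); d=grab('scene'); save(d,'sc5.png')
P=np.stack([world(c,u,v,d=1.0) for u,v in[(0,0)]])
K=np.array(c['intrinsics']);D=np.array(c['dist_coeffs'])
for n,c in(('side',c),('scene',d)):
    v,u=np.mgrid[0:420,0:560]; xy=cv2.undistortPoints(np.stack([u,v],-1).reshape(-1,1,2).astype(float),np.array(c['intrinsics']),np.array(c['dist_coeffs']))[:,0]
    z=c['depth'].reshape(-1); P=(np.c_[xy*z[:,None],z,np.ones(len(z))]@np.array(c['cam_to_world']).T)[:,:3][z>0]
    r=np.hypot(P[:,0]-.5015,P[:,1]+.2627)
    q=P[(r<.075)&(abs(P[:,2]-.035)<.004)]; A=np.c_[q[:,:2]-[.5,-.26],np.ones(len(q))]; f=np.linalg.lstsq(A,q[:,2],rcond=None)[0]
    print(n,'disc',len(q),cv2.minEnclosingCircle(q[:,:2].astype(np.float32)),'tilt deg',np.degrees(f[:2]),f[2])
    r=np.hypot(P[:,0]-.467,P[:,1]-.317); q=P[(r<.07)&(abs(P[:,2]-.079)<.006)]; print('tin rim',cv2.minEnclosingCircle(q[:,:2].astype(np.float32)))
E
```

```text
[ 0.50331405 -0.26335559  0.23962572] [0.02759907 0.67198708 0.59255169] 0.06837451610362925
side disc 1055 ((0.5028978586196899, -0.26170873641967773), 0.05764396861195564) tilt deg [-0.03791544  0.06351338] 0.033980173000404484
tin rim ((0.46572229266166687, 0.31870511174201965), 0.05555930361151695)
scene disc 1117 ((0.49802452325820923, -0.2643286883831024), 0.0574568510055542) tilt deg [-0.16391989 -0.15746957] 0.0344605013543275
tin rim ((0.4642017185688019, 0.315633624792099), 0.056539759039878845)
```

View pics/s5.png

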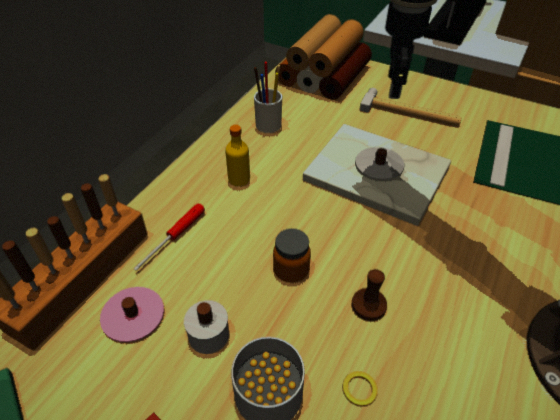

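View pics/sc5.png

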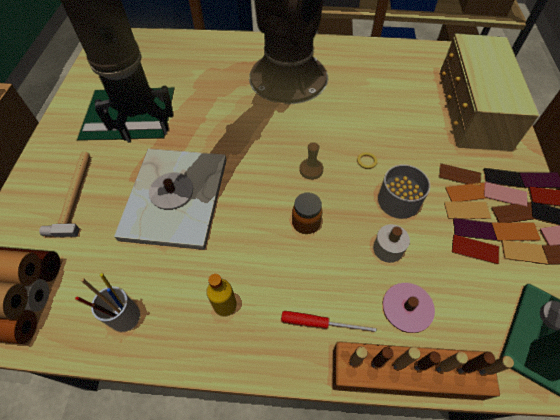

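The lid lies flat on the slab (side view (380,162), scene view (170,190)). The open tin is in place with its rivets at (405,190), and the small tin is shut at (393,240). I'll hand in.

```bash
python3 -c "
from workcell import bot
print(bot.finish_job())"
```

```text
the job is handed in; nothing more can be done
None
```

The large tin's lid is off and lies flat, knob up, near the middle of the marble slab. I gripped it by the knob, lifted it straight up and carried it over. I lowered it until it touched (about 7 N), then opened the jaws and withdrew upward. The arm finished at 12.6 s.

My last checks before handing in:
- **Lid:** its disc centre is at about (0.50, -0.26), tilted less than 0.25° with its top face at z ≈ 0.034, at least 45 mm inside the slab's edges. The two cameras differ by about 5 mm in x, more than the 2 mm calibration figure but far less than that margin.
- **Large tin:** it stands open where it was, with its rim within 2 mm of where I first measured the lid.
- **Small tin:** it looks shut and unmoved in both views; I did not re-measure it.
- **Gripper:** it was about 18 cm clear of the lid, touching nothing.

No check failed.

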